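Hang the weighing pan on the bench scale and tug-test it

TASK

Take the weighing pan by its orange grip and hang it by its cross strap in the seat of the scale's brass hook. Still holding the grip, tug it gently downwards, with about 5 N for half a second and never as much as 12 N, to confirm that it is held, then ease off and let go so that it hangs still and level. Leave the glassware where it stands.

Things in the scene. Friction and masses are not known exactly. Their poses are not given: they have to be found in the camera images.
- stand: Scale stand, fixed: grey base plate 12 mm high (x -65 to +145, y +-45 mm), steel post, blue scale housing clamped on the post, brass hook. Origin on the table right under the middle of the hook's seat; z up, x from the hook's tip to the post (the hook points to -x). Only the sprung hook moves: it sinks about 1 mm per 1.5 N of load, with a stop at 15 mm.
- hook_mid (a point): Fixed point of the stand, 190 mm above its origin: the MEAN place of the seat's middle. The true seat is 0 to 15 mm higher or lower, set anew each time and not reported: find it by feel or sight. Brass hook: flat bar along the stand's x, 12 mm wide, 8 mm thick; level seat from x = -24 to +24 mm between an upturned tip and a like shoulder, each 8 mm thick and 14 mm higher than the seat.
- post_top (a point): Top of the steel post (16 mm thick), 122 mm behind the seat's middle and 247 mm above the table. The blue housing in front of it is 56 mm wide, reaches forward to x = +72 mm of the stand, and lies 20 to 64 mm below the true seat; the hook stands on it on a short stem.
- pan: Loose weighing pan, 0.15 to 0.25 kg: aluminium dish 100 mm across, 14 mm high, with a rigid steel bail in its own y-z plane: two 5 mm wires rise from the rim (y = +-47 mm) to a level cross strap, 14 mm along x, 40 along y, its underside 128 and top 133 mm above the origin. Origin: middle of the dish's underside, z up. Same both ways round.
- pan_eye (a point): Middle of the underside of the pan's cross strap; this lies on the hook's seat when hung. The gap between the wires here is 30 mm, widening downwards; the hook goes through it along the pan's x axis, either way round. Axes as the pan's.
- pan_grip (a point): Middle of the orange grip block on the strap, 154 mm above the pan's origin: 16 mm along x, 24 mm along y, from 133 to 175 mm high. Axes as the pan's.
- tumbler: Greenish glass tumbler, 72 mm across, 90 mm tall, standing on the table. Origin at the middle of its underside.
- vial: Amber vial with black cap, 44 mm across, 70 mm tall, standing on the table. Origin at the middle of its underside.
- bottle: Green bottle, 66 mm across, 190 mm tall, standing on the table. Origin at the middle of its underside.

How it is judged:
By the outcome, as a careful person would: the job done as asked, in the order asked, and still so for the second after the job is handed in, with the robot touching nothing.
It also fails if it takes over 61 s, if anything falls off the work surface, if the arm or the gripper's body presses on something with over 40 N, if the wrist force passes 120 N, or if a joint passes its speed limit or range.

ROBOT

A 6-joint arm with a two-finger parallel gripper is mounted at the origin on the work surface. World frame = base frame: x ahead of the robot, y to its left, z up, the work surface at z = 0. Lengths are in mm, angles in rad, forces in N, time in s.
With the tool pointing down it reaches from about 350 to 775 mm from the base axis. Payload 7.3 kg.
Tool frame: the origin (TCP) lies at the very end of the fingers, on their centre line; the grasp point (between the pads) lies 19 mm behind it; z points along the fingers, y is the line along which they close (so a half turn about z gives the same grasp; the last joint's range is limited). The gripper opens to 92 mm and grips with 3 to 60 N. Pads are 19 mm wide; open, the fingers measure 130 mm over their backs; the gripper's body (75 mm by 190 mm) begins 47 mm behind the grasp point.
Start: joints at [-1.248, 0.342, 1.524, -0, 1.275, -0.146], TCP at [237.228, -468.367, 226.741] pointing down, gripper open.
Joint ranges: [-2.53, 2.53], [-0.77, 2.02], [0.04, 2.7], [-1, 4.14], [0.28, 2.66], [-3.11, 3.11]. Speed limits (rad/s): [2.57, 2.57, 3.14, 3.14, 3.14, 3.14].

INTERFACE

Orientations are given as [roll, pitch, yaw] about the fixed x, y, z axes, in that order (R = Rz(yaw) Ry(pitch) Rx(roll)).
In Python, from plant import get_obs, vision, workorder gives the robot as it stands.
- The arm moves only by the shell command python3 -m pendant 'ROWS' [OPENING]. ROWS is a JSON object of lists of equal length, an entry for each row: "dp": the shift along the tool's x, y, z in m, a list of three; "rotation": the turn, a rotation vector about the tool's x, y, z in rad, a list of three. A call has 1 to 8 rows; each row is the pose to reach, as a shift and turn from the pose commanded when the call began, along the tool's axes at that moment; what a row does not reach only later rows make up. A row lasts 1/8 s, in which the tool goes at most 62.5 mm and 10.7 degrees, less where a joint would pass 70% of its speed; a pose out of reach is approached as far as the arm can. A call with a gripper value outside its range is refused whole. OPENING is the finger opening in m, from 0 to 0.0918, set as the call begins (- or left out, the last holds). The fingers move at their own pace and stop on an object; the grip force is fixed at half the most. Time passes only in rows, so rows that repeat a pose let the fingers close. It gives the time, the measured TCP pose, the force, the opening and the grip force at its end, in the units of the state.
- get_obs(): the state, without advancing time (a new reading comes with each control period).
- vision.capture(name): name is "side" or "top"; returns a dict with "pixels" (420x560x3 uint8, red, green, blue), "vfov" (degrees; the focal length in pixels is half the picture's height over the tangent of half this angle, whatever the lens; pixels are square), "cx", "cy" (the principal point, pixels), "pose" (4x4, takes a point from camera to world coordinates). Camera axes: x right, y up, looking along -z (the intrinsics and any distortion apply to the point x, -y, -z); pixel columns grow to the right and rows downward; lengths in mm; the calibration is good to about 2 mm. A picture is of the moment at which its call begins. There is no depth.
- workorder.close_job(): hands the job in; it is judged then, once.
The state is a dict: "time": time; "joint_positions": joint angles; "dq": joint speeds; "tau": joint torques, N m; "tool_pos": TCP position; "tcp_rot": TCP orientation; "contact_force": force on the tool from outside, world axes, zero at the start; "moment": the same for the moment, N m; "grip_width": finger opening in mm; "finger_force": force on a finger pad.
Only numpy, scipy, OpenCV 4.12 (cv2) and the standard library are available. Lean on these libraries where they do the work, as an engineer would, in place of code of your own. Each camera call takes 0.05 s, during which the arm holds its last target. There are 200 camera calls.

## Working session

There is one attempt and no reset: what is moved stays moved. The work goes in short steps, Python scripts to look and compute and a shell command to move; the robot and the scene stay as the last step left them, time stands still between calls to the robot, and variables do not carry over. Pictures are saved under pics/ and viewed, at most 10 in all, crops included, and the job is handed in when it is done.

```bash
ls; mkdir -p pics; cat > h.py <<'E'
import numpy as np, cv2
from plant import get_obs, vision, workorder
E
python3 - <<'E'
from h import *
for n in("side","top"):
    c=vision.capture(n); cv2.imwrite(f"pics/{n}0.png",c["pixels"][:,:,::-1]); np.save(f"pics/{n}0.npy",c,allow_pickle=True)
    print(n,{k:(v if k!="pixels" else 0) for k,v in c.items()})
print(get_obs())
E
```

```text
pics
side {'pixels': 0, 'vfov': 49.539091103493014, 'cx': 274.07179026844216, 'cy': 199.7626015032129, 'pose': array([[ 9.77379315e-01,  1.39297667e-01, -1.59140930e-01,
         4.82519804e+02],
       [-2.11493907e-01,  6.43544853e-01, -7.35608829e-01,
        -6.86898192e+02],
       [-5.42672993e-05,  7.52626190e-01,  6.58448035e-01,
         7.54672149e+02],
       [ 0.00000000e+00,  0.00000000e+00,  0.00000000e+00,
         1.00000000e+00]])}
top {'pixels': 0, 'vfov': 56.44096493416224, 'cx': 277.178152712831, 'cy': 208.09486084775895, 'pose': array([[ 2.55111127e-02,  9.80791382e-01, -1.93384198e-01,
         4.67237105e+02],
       [-9.99674515e-01,  2.50709059e-02, -4.72365779e-03,
         7.83936941e+00],
       [ 2.15394173e-04,  1.93441760e-01,  9.81111736e-01,
         1.07384426e+03],
       [ 0.00000000e+00,  0.00000000e+00,  0.00000000e+00,
         1.00000000e+00]])}
{'time': 0.1, 'joint_positions': array([-1.24801252e+00,  3.42675188e-01,  1.52489447e+00,  1.24037531e-06,
        1.27539998e+00, -1.45984500e-01]), 'dq': array([-0.00022673, -0.00275439, -0.0049505 , -0.0007059 , -0.00107096,
        0.00159687]), 'tau': array([ 2.09074002e-03, -4.32001948e+01, -2.44694799e+01,  7.18557998e-02,
        5.25866705e-02, -5.46935075e-05]), 'tool_pos': array([ 237.10362401, -468.01581718,  226.11239689]), 'tcp_rot': array([-3.14023049e+00, -2.01478777e-04,  4.68767805e-01]), 'contact_force': array([-0.42228875,  0.47005518, -0.13119854]), 'moment': array([-0.03945335, -0.02486703, -0.00256153]), 'finger_force': 0.0, 'grip_width': 91.58750959710665}
```

View pics/side0.png

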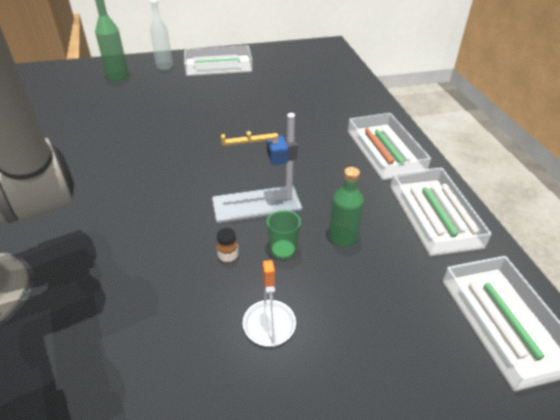

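View pics/top0.png

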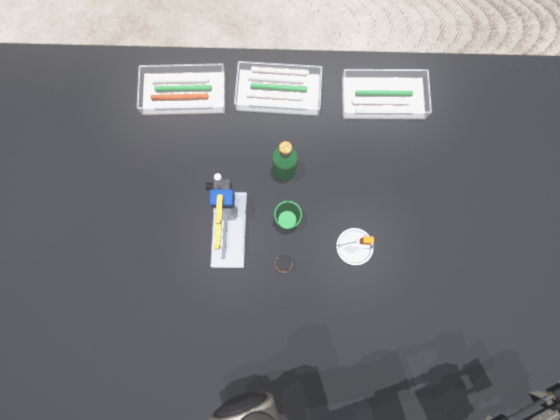

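The side view shows the pan's grip at about (269,274), its dish at (270,324), and the hook from (223,138) to (277,137). The top view shows the grip at (367,240), the dish at (355,246) and the hook from (220,197) to (217,247).

```bash
cat >> h.py <<'E'
def K(c):
    f=c["pixels"].shape[0]/2/np.tan(np.radians(c["vfov"]/2)); return f,c["cx"],c["cy"]
def ray(c,p):
    f,cx,cy=K(c); d=np.array([(p[0]-cx)/f,-(p[1]-cy)/f,-1.]); P=c["pose"]; d=P[:3,:3]@d
    return P[:3,3],d/np.linalg.norm(d)
def onz(c,p,z):
    o,d=ray(c,p); return o+d*(z-o[2])/d[2]
def tri(c1,p1,c2,p2):
    o1,d1=ray(c1,p1);o2,d2=ray(c2,p2)
    s=np.linalg.lstsq(np.c_[d1,-d2],o2-o1,rcond=None)[0]
    a=o1+s[0]*d1;b=o2+s[1]*d2; return (a+b)/2,np.linalg.norm(a-b)
def proj(c,X):
    f,cx,cy=K(c);P=c["pose"]; q=P[:3,:3].T@(np.asarray(X)-P[:3,3]); return np.array([cx-f*q[0]/q[2],cy+f*q[1]/q[2]])
def blob(c,lo,hi,roi):
    x0,y0,x1,y1=roi; m=cv2.inRange(cv2.cvtColor(c["pixels"],cv2.COLOR_RGB2HSV),lo,hi)
    r=np.zeros_like(m); r[y0:y1,x0:x1]=m[y0:y1,x0:x1]
    n,l,st,ce=cv2.connectedComponentsWithStats(r); i=1+np.argmax(st[1:,4]) 
    return l==i,ce[i],st[i]
def load(n): return np.load(f"pics/{n}.npy",allow_pickle=True).item()
OR=((5,180,150),(16,255,255)); BR=((18,110,90),(32,255,255)); WH=((0,0,130),(180,60,255))
def rect(m): return cv2.minAreaRect(cv2.findNonZero(m.astype(np.uint8)))
E
python3 - <<'E'
from h import *
s,t=load("side0"),load("top0")
for nm,lo_hi,rs,rt in(("grip",OR,(240,250,300,300),(340,220,400,260)),("brass",BR,(210,120,285,155),(205,185,230,260)),("base",WH,(205,180,310,225),(205,190,250,270)),("dish",WH,(235,295,300,350),(330,225,380,270))):
    ms,cs,ss=blob(s,*lo_hi,rs);mt,ct,st=blob(t,*lo_hi,rt)
    print(nm,cs,ss,ct,st,tri(s,cs,t,ct)); print(rect(ms),rect(mt))
a=cv2.resize(s["pixels"][100:230,200:310],None,fx=4,fy=4,interpolation=cv2.INTER_CUBIC)[:520,:400]
b=cv2.resize(t["pixels"][170:300,195:295],None,fx=4,fy=4,interpolation=cv2.INTER_CUBIC)[:520,:400]
cv2.imwrite("pics/c1.png",np.hstack([a,b])[:,:,::-1])
a=cv2.resize(s["pixels"][255:350,235:301],None,fx=6,fy=6,interpolation=cv2.INTER_CUBIC)
b=cv2.resize(t["pixels"][205:300,326:392],None,fx=6,fy=6,interpolation=cv2.INTER_CUBIC)
cv2.imwrite("pics/c2.png",np.hstack([a,b])[:,:,::-1])
E
```

```text
Traceback (most recent call last):
  File "h.py", line 19, in blob
    n,l,st,ce=cv2.connectedComponentsWithStats(r); i=1+np.argmax(st[1:,4])
                                                       ~~~~~~~~~^^^^^^^^^^
ValueError: attempt to get argmax of an empty sequence
```

```bash
sed -i 's/i=1+np.argmax(st\[1:,4\])/i=1+np.argmax(st[1:,4]) if n>1 else 0/' h.py
cat > m.py <<'E'
from h import *
s,t=load("side0"),load("top0")
hs=cv2.cvtColor(s["pixels"],cv2.COLOR_RGB2HSV);ht=cv2.cvtColor(t["pixels"],cv2.COLOR_RGB2HSV)
print(hs[274,269],ht[240,367],hs[138,240],ht[210,220],hs[205,250],ht[250,228],ht[260,355])
for nm,lo_hi,rs,rt in(("grip",OR,(240,250,300,300),(340,220,400,260)),("brass",BR,(210,120,285,155),(205,185,230,260)),("base",WH,(205,180,310,225),(205,190,250,270)),("dish",WH,(235,295,300,350),(330,225,380,270))):
    ms,cs,ss=blob(s,*lo_hi,rs);mt,ct,st=blob(t,*lo_hi,rt)
    print(nm,cs,ss,ct,st,tri(s,cs,t,ct)); print(rect(ms),rect(mt))
a=cv2.resize(s["pixels"][100:230,200:300],None,fx=4,fy=4,interpolation=cv2.INTER_CUBIC)
b=cv2.resize(t["pixels"][170:300,195:295],None,fx=4,fy=4,interpolation=cv2.INTER_CUBIC)
cv2.imwrite("pics/c1.png",np.hstack([a,b])[:,:,::-1])
a=cv2.resize(s["pixels"][255:350,235:301],None,fx=6,fy=6,interpolation=cv2.INTER_CUBIC)
b=cv2.resize(t["pixels"][205:300,326:392],None,fx=6,fy=6,interpolation=cv2.INTER_CUBIC)
cv2.imwrite("pics/c2.png",np.hstack([a,b])[:,:,::-1])
E
python3 m.py
```

```text
[ 11 169 192] [ 24 147 247] [ 24 119 243] [ 29  94 247] [103  10 232] [107   7 243] [  0   0 247]
grip [279.5 209.5] [     0      0    560    420 235200] [279.5 209.5] [     0      0    560    420 235200] (array([649.50315213,   6.82236047, 104.86103731]), np.float64(10.353819207221369))
((279.5, 209.5), (419.0, 559.0), 90.0) ((279.5, 209.5), (419.0, 559.0), 90.0)
brass [246.94561934 138.30513595] [221 132  56  13 331] [218.63636364 222.09090909] [217 219   4   6  11] (array([602.58299569, 143.31740894, 201.25524315]), np.float64(2.150014605526262))
((248.6287841796875, 137.10968017578125), (10.446625709533691, 55.064083099365234), 85.42607879638672) ((218.50003051757812, 221.50001525878906), (2.1828205585479736, 5.5783185958862305), 14.03624439239502)
base [255.1365024  202.68600087] [ 212  180   91   43 2293] [230.28983382 234.91251222] [ 210  191   37   78 2046] (array([605.99767464, 138.31981994,  14.76422226]), np.float64(15.188187964363808))
((256.5159912109375, 201.5880126953125), (31.931055068969727, 87.92220306396484), 79.69515228271484) ((228.06179809570312, 229.2700653076172), (34.40663528442383, 77.62907409667969), 2.0454084873199463)
dish [268.92540132 322.00377715] [ 242  295   55   52 2118] [353.53010949 246.58850365] [ 336  227   38   39 1096] (array([ 577.03023137, -197.45490154,    9.27756836]), np.float64(2.677340965840893))
((268.7500305175781, 322.2500305175781), (50.91168975830078, 51.61879348754883), 45.0) ((354.5, 246.0), (38.0, 37.0), 90.0)
```

View pics/c1.png

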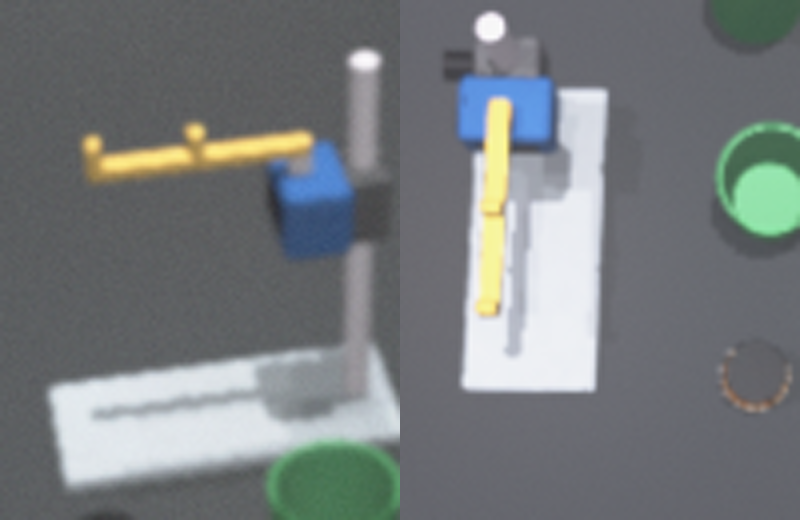

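View pics/c2.png

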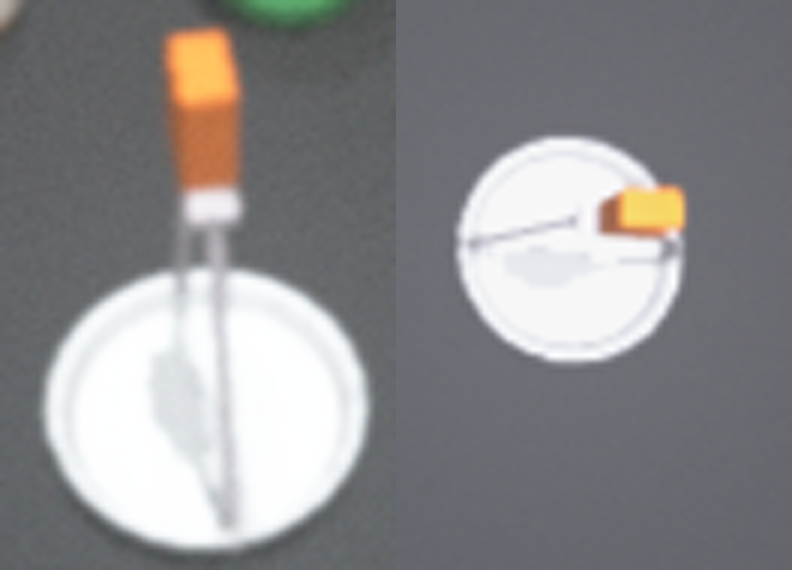

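The hook crop shows the tip top near side pixel (223,135.5) and the shoulder top near (249,132.5). In the top view those are at (217,247) and (218.2,221.7). The pan crop shows the grip's top face at about (435,240) in the top view, long in world y, and the bail lies almost in the world y-z plane.

```bash
cat > m2.py <<'E'
from h import *
s,t=load("side0"),load("top0")
U=8
def up(c,roi):
    x0,y0,x1,y1=roi; return cv2.resize(c["pixels"][y0:y1,x0:x1],None,fx=U,fy=U,interpolation=cv2.INTER_CUBIC)
def full(p,roi): return (np.asarray(p,float)+.5)/U-.5+np.array(roi[:2])
def hsv(i): return cv2.cvtColor(i,cv2.COLOR_RGB2HSV)
def big(m):
    c,_=cv2.findContours(m,cv2.RETR_EXTERNAL,cv2.CHAIN_APPROX_NONE); return max(c,key=cv2.contourArea)
# grip top face
rt=(340,220,400,260); i=hsv(up(t,rt)); m=cv2.inRange(i,(8,90,215),(32,255,255)); r=cv2.minAreaRect(big(m)); 
bt=full(cv2.boxPoints(r),rt); ct=full(r[0],rt)
rs=(245,250,300,300); i=hsv(up(s,rs)); m=cv2.inRange(i,(5,90,215),(32,255,255)); k=big(m); r2=cv2.minAreaRect(k); M=cv2.moments(k)
cs=full((M['m10']/M['m00'],M['m01']/M['m00']),rs)
print("grip top",ct,cs,tri(s,cs,t,ct)); Q=np.array([onz(t,p,175) for p in bt]);print(Q.round(1))
# dish
for c,roi in((t,(330,222,380,272)),(s,(238,292,303,352))):
    i=hsv(up(c,roi)); e=cv2.fitEllipse(cv2.convexHull(big(cv2.inRange(i,(0,0,165),(180,60,255))))); p=full(e[0],roi); print("dish",p,np.array(e[1])/U,onz(c,p,14).round(1))
# base
rt=(205,185,255,275); i=up(t,rt); h=hsv(i); m=cv2.inRange(h,(0,0,165),(180,60,255)); k=full(big(m)[:,0],rt)
W=np.array([onz(t,p,12) for p in k])
ri=W[(k[:,1]>200)&(k[:,1]<260)&(k[:,0]>236)]; le=W[(k[:,1]>225)&(k[:,1]<262)&(k[:,0]<220)]; fr=W[(k[:,1]>262)&(k[:,0]>215)&(k[:,0]<240)]
for n,w in(("right",ri),("left",le),("front",fr)):
    v=cv2.fitLine(w[:,:2].astype(np.float32),cv2.DIST_HUBER,0,.01,.01).ravel(); print(n,len(w),v,np.degrees(np.arctan2(v[1],v[0])))
# brass profiles
rs=(212,122,285,155); m=cv2.inRange(hsv(up(s,rs)),(15,100,110),(34,255,255)); k=cv2.drawContours(np.zeros_like(m),[big(m)],-1,255,-1)
print("side top/bottom edge")
for u in range(0,m.shape[1],12):
    v=np.flatnonzero(k[:,u])
    if len(v): print(full((u,v[0]),rs).round(2),full((u,v[-1]),rs)[1].round(2),end=' ')
rt=(205,180,235,260); m=cv2.inRange(hsv(up(t,rt)),(15,70,150),(36,255,255)); k=cv2.drawContours(np.zeros_like(m),[big(m)],-1,255,-1)
print("\ntop left/right")
for v in range(0,m.shape[0],16):
    u=np.flatnonzero(k[v])
    if len(u): print(full((u[0],v),rt).round(2),full((u[-1],v),rt)[0].round(2),end=' ')
E
python3 m2.py
```

```text
grip top [367.97054863 239.70875168] [268.19917059 266.39889599] (array([ 576.8745806 , -199.46053829,  172.90627077]), np.float64(2.1988571654212192))
[[ 583.4 -186.2  175. ]
 [ 585.3 -211.1  175. ]
 [ 567.6 -211.6  175. ]
 [ 565.8 -186.7  175. ]]
dish [354.52824402 246.16938019] [37.25829315 38.75871277] [ 576.4 -199.2   14. ]
dish [268.93344498 320.41544533] [52.50880051 53.55231476] [ 578.5 -197.1   14. ]
right 535 [9.9997503e-01 7.0688818e-03 5.9289062e+02 9.9870033e+01] 0.40502045
left 602 [ 9.94848192e-01 -1.01375945e-01  5.76625610e+02  1.84887329e+02] -5.818409
front 200 [ 1.8250363e-02 -9.9983346e-01  5.1055621e+02  1.4216173e+02] -88.95427
side top/bottom edge
[220.56 134.81] 136.81 [222.06 133.69] 143.94 [223.56 133.81] 144.56 [225.06 137.94] 144.56 [226.56 138.31] 144.31 [228.06 138.19] 144.19 [229.56 138.06] 143.94 [231.06 137.94] 143.81 [232.56 137.69] 143.69 [234.06 137.44] 143.44 [235.56 137.19] 143.31 [237.06 137.06] 142.94 [238.56 136.94] 142.81 [240.06 136.81] 142.69 [241.56 136.56] 142.56 [243.06 136.44] 142.44 [244.56 136.19] 142.19 [246.06 131.94] 141.94 [247.5
[... 390 characters left out ...]
06 132.81] 138.06 [274.56 132.56] 137.94 [276.06 132.94] 136.94 
top left/right
[217.19 195.56] 221.69 [217.06 197.56] 222.19 [216.94 199.56] 222.06 [216.94 201.56] 221.81 [216.81 203.56] 221.69 [215.44 205.56] 221.81 [215.81 207.56] 221.81 [216.56 209.56] 221.56 [216.44 211.56] 221.44 [215.94 213.56] 221.31 [215.94 215.56] 221.44 [215.94 217.56] 221.19 [215.31 219.56] 220.81 [214.94 221.56] 220.19 [215.69 223.56] 220.31 [215.94 225.56] 220.31 [215.69 227.56] 220.19 [215.69 229.56] 220.19 [215.56 231.56] 219.81 [215.19 233.56] 219.94 [215.31 235.56] 219.94 [215.06 237.56] 219.69 [215.06 239.56] 219.44 [215.19 241.56] 219.31 [214.94 243.56] 219.31 [213.81 245.56] 219.19 [214.19 247.56] 218.81
```

```bash
python3 - <<'E'
from h import *
s,t=load("side0"),load("top0")
# bar centre line in top view, seat section, vs assumed seat height
for z in(180,190,200,205):
    a=onz(t,(217.1,241.56),z);b=onz(t,(218.0,225.56),z); c=onz(t,(219.0,213),z); print(z,a.round(1),b.round(1),c.round(1),"yaw",np.degrees(np.arctan2(c[1]-a[1],c[0]-a[0])).round(2), "ypixwidth",np.linalg.norm(onz(t,(215.6,231.56),z)-onz(t,(219.9,231.56),z)).round(1),
     "x tip,shoulder",onz(t,(216.5,246.5),z+14)[0].round(1),onz(t,(217.6,221.3),z+14)[0].round(1))
# seat height: side top edge = seat far edge on vertical plane
for yc in(142,144,146):
  th=np.radians(1.0)
  for off,edge in((6,[(229.56,138.06),(235.56,137.19),(241.56,136.56)]),):
    n=np.array([-np.sin(th),np.cos(th),0]); p0=np.array([575,yc,0])+n*off
    for p in edge:
        o,d=ray(s,p); print(yc,(o+d*((p0-o)@n)/(d@n)).round(1))
print("hook mid, tip tri",tri(s,(222.6,136),t,(216.5,246.5)),"shoulder",tri(s,(248,133),t,(217.6,221.3)))
print("post",tri(s,(291,115),t,(217.5,176.7)))
for nm,z in(("tumbler",90),):
    print(nm,onz(t,(288,215),90),"vial",onz(t,(284,264),70),"bottle",onz(t,(286,147),190))
E
```

```text
180 [561.8 147.7 180. ] [598.9 147.6 180. ] [628.4 146.9 180. ] yaw -0.64 ypixwidth 9.9 x tip,shoulder 549.2 606.6
190 [560.8 146.1 190. ] [597.4 146.1 190. ] [626.6 145.4 190. ] yaw -0.64 ypixwidth 9.8 x tip,shoulder 548.3 605.0
200 [559.7 144.5 200. ] [595.9 144.5 200. ] [624.8 143.8 200. ] yaw -0.64 ypixwidth 9.7 x tip,shoulder 547.3 603.4
205 [559.2 143.7 205. ] [595.2 143.7 205. ] [623.9 143.  205. ] yaw -0.64 ypixwidth 9.6 x tip,shoulder 546.9 602.6
142 [564.1 147.8 204.1]
142 [577.3 148.  204.3]
142 [590.5 148.3 204. ]
144 [564.3 149.8 202.8]
144 [577.5 150.  203. ]
144 [590.8 150.3 202.7]
146 [564.5 151.8 201.5]
146 [577.8 152.  201.7]
146 [591.1 152.3 201.3]
hook mid, tip tri (array([548.17284661, 142.96754078, 214.51006482]), np.float64(1.7583297869923327)) shoulder (array([603.90249604, 143.69392947, 214.07976006]), np.float64(1.0238439241473316))
post (array([698.39659399, 144.20748701, 246.23609727]), np.float64(2.5342606301717403))
tumbler [643.89846482 -15.50961973  90.        ] vial [520.68366085  -8.36721732  70.        ] bottle [789.84772747  -5.07941801 190.        ]
```

```bash
python3 -m pendant '{"dp":[[0.053,-0.011,-0.033],[0.106,-0.022,-0.033],[0.159,-0.033,-0.033],[0.212,-0.044,-0.033],[0.265,-0.055,-0.033],[0.318,-0.066,-0.033],[0.371,-0.076,-0.033],[0.425,-0.087,-0.033]],"rotation":[[0,0,0.06],[0,0,0.12],[0,0,0.18],[0,0,0.24],[0,0,0.3],[0,0,0.36],[0,0,0.42],[0,0,0.469]]}' 0.0918 && python3 -m pendant '{"dp":[[0,0,0],[0,0,0]],"rotation":[[0,0,0],[0,0,0]]}'
```

```text
time: 1.1
tool_pos: [578.1, -197.4, 259.3]
tcp_rot: [-3.142, 0.001, -0.002]
contact_force: [0.8, -0.7, 0.6]
grip_width: 91.5
finger_force: 0.0
time: 1.35
tool_pos: [576.7, -198.7, 259.1]
tcp_rot: [-3.142, 0.001, 0.001]
contact_force: [-0.7, 0.3, 0.6]
grip_width: 91.9
finger_force: 0.0
```

```bash
python3 -m pendant '{"dp":[[0,0,0.03],[0,0,0.06],[0,0,0.08],[0,0,0.1],[0,0,0.11],[0,0,0.119],[0,0,0.119],[0,0,0.119]],"rotation":[[0,0,0],[0,0,0],[0,0,0],[0,0,0],[0,0,0],[0,0,0],[0,0,0],[0,0,0]]}' && python3 -m pendant '{"dp":[[0,0,0],[0,0,0],[0,0,0],[0,0,0],[0,0,0],[0,0,0],[0,0,0],[0,0,0]],"rotation":[[0,0,0],[0,0,0],[0,0,0],[0,0,0],[0,0,0],[0,0,0],[0,0,0],[0,0,0]]}' 0.0 && python3 - <<'E'
from h import *
for n in("side","top"):
    c=vision.capture(n); np.save(f"pics/{n}1.npy",c,allow_pickle=True)
s,t=load("side1"),load("top1")
a=cv2.resize(s["pixels"][215:350,220:320],None,fx=4,fy=4,interpolation=cv2.INTER_CUBIC)
b=cv2.resize(t["pixels"][180:315,310:410],None,fx=4,fy=4,interpolation=cv2.INTER_CUBIC)
cv2.imwrite("pics/c3.png",np.hstack([a,b])[:,:,::-1])
E
```

```text
time: 2.35
tool_pos: [577.4, -199.0, 141.4]
tcp_rot: [3.141, -0.001, -0.0]
contact_force: [-0.8, 0.0, 0.4]
grip_width: 91.9
finger_force: 0.0
time: 3.35
tool_pos: [577.1, -198.7, 140.7]
tcp_rot: [3.142, -0.0, -0.0]
contact_force: [-0.0, -0.0, 0.2]
grip_width: 24.0
finger_force: 30.0
```

View pics/c3.png

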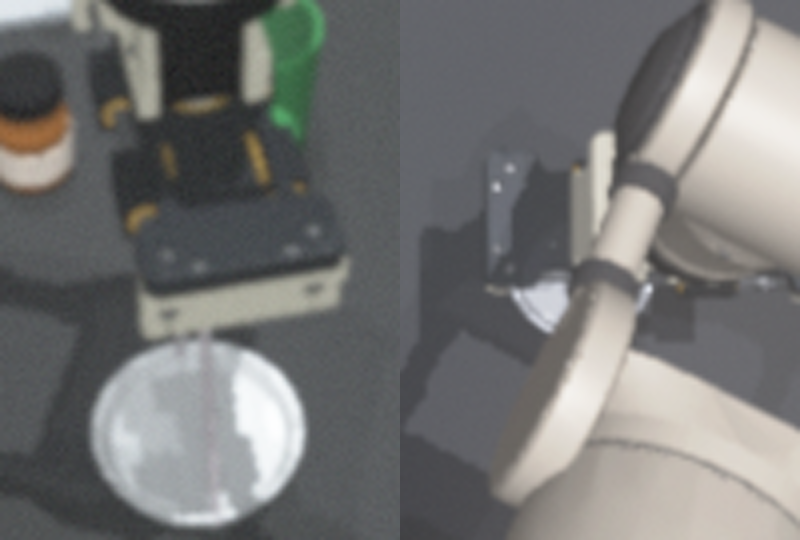

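Closed on the grip at 24.0 mm width, with the pan upright. Lifting clear, then crossing at a height that clears the glassware.

```bash
python3 -m pendant '{"dp":[[0,0,-0.006],[0,0,-0.018],[0,0,-0.034],[0,0,-0.052],[0,0,-0.07],[0,0,-0.086],[0,0,-0.096],[0,0,-0.1]],"rotation":[[0,0,0],[0,0,0],[0,0,0],[0,0,0],[0,0,0],[0,0,0],[0,0,0],[0,0,0]]}' && python3 -m pendant '{"dp":[[-0.003,-0.01,0],[-0.01,-0.032,0],[-0.02,-0.064,0],[-0.032,-0.102,0],[-0.044,-0.14,0],[-0.056,-0.18,0],[-0.068,-0.218,0],[-0.08,-0.256,0]],"rotation":[[0,0,0],[0,0,0],[0,0,0],[0,0,0],[0,0,0],[0,0,0],[0,0,0],[0,0,0]]}' && python3 -m pendant '{"dp":[[-0.01,-0.032,0],[-0.018,-0.057,0],[-0.024,-0.075,0],[-0.027,-0.0845,0],[-0.027,-0.0865,0],[-0.027,-0.0865,0],[-0.027,-0.0865,0]],"rotation":[[0,0,0],[0,0,0],[0,0,0],[0,0,0],[0,0,0],[0,0,0],[0,0,0]]}' && python3 - <<'E'
from h import *
for n in("side","top"):
    c=vision.capture(n); np.save(f"pics/{n}2.npy",c,allow_pickle=True)
s,t=load("side2"),load("top2")
a=cv2.resize(s["pixels"][80:215,150:300],None,fx=4,fy=4,interpolation=cv2.INTER_CUBIC)
cv2.imwrite("pics/c4.png",a[:,:,::-1])
print(get_obs()["contact_force"],get_obs()["moment"])
E
```

```text
time: 4.45
tool_pos: [577.2, -198.8, 241.5]
tcp_rot: [3.141, -0.001, -0.0]
contact_force: [0.0, 0.6, -1.5]
grip_width: 24.1
finger_force: 30.0
time: 5.45
tool_pos: [495.8, 59.0, 240.1]
tcp_rot: [-3.141, 0.001, 0.0]
contact_force: [1.2, 0.8, -1.1]
grip_width: 24.0
finger_force: 30.0
time: 6.32
tool_pos: [470.3, 143.2, 240.6]
tcp_rot: [3.141, 0.0, -0.001]
contact_force: [-0.0, 0.3, -2.3]
grip_width: 23.7
finger_force: 30.0
[-0.60488446 -0.24380824 -1.52331589] [ 0.02280902  0.01809718 -0.02971431]
```

View pics/c4.png

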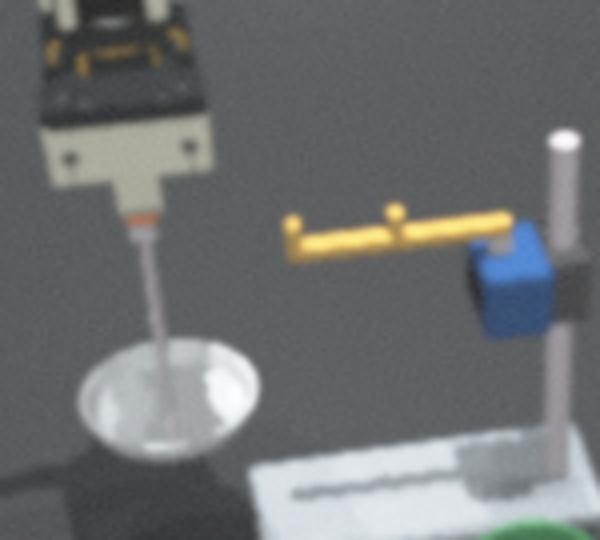

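The pan hangs level in the grip at (186,139) (strap), the hook tip is at (223,135), clear in front. Moving in over the tip.

```bash
python3 -m pendant '{"dp":[[0.005,0,0],[0.018,0,0],[0.034,0,0],[0.052,0,0],[0.07,0,0],[0.086,0,0],[0.098,0,0],[0.1057,0,0]],"rotation":[[0,0,0],[0,0,0],[0,0,0],[0,0,0],[0,0,0],[0,0,0],[0,0,0],[0,0,0]]}' && python3 -m pendant '{"dp":[[0,0,0],[0,0,0],[0,0,0],[0,0,0]],"rotation":[[0,0,0],[0,0,0],[0,0,0],[0,0,0]]}' && python3 - <<'E'
from h import *
for n in("side","top"):
    c=vision.capture(n); np.save(f"pics/{n}3.npy",c,allow_pickle=True)
s,t=load("side3"),load("top3")
a=cv2.resize(s["pixels"][90:190,200:300],None,fx=6,fy=6,interpolation=cv2.INTER_CUBIC)
cv2.imwrite("pics/c5.png",a[:,:,::-1])
print(get_obs()["contact_force"],get_obs()["tool_pos"])
for z in(202,226,231): print(z,proj(s,(575.7,143.8,z)))
E
```

```text
time: 7.42
tool_pos: [576.6, 143.7, 240.3]
tcp_rot: [3.141, 0.0, -0.0]
contact_force: [0.0, 0.4, -2.5]
grip_width: 24.1
finger_force: 30.0
time: 7.92
tool_pos: [575.6, 143.8, 240.9]
tcp_rot: [3.142, -0.0, -0.0]
contact_force: [0.4, 0.3, -1.5]
grip_width: 24.0
finger_force: 30.0
[ 3.80770948e-01 -1.95295800e-03 -2.13154713e+00] [575.71512122 143.80807054 240.84890574]
202 [235.1790709  139.24497959]
226 [234.54744437 129.82288019]
231 [234.41326699 127.82132951]
```

View pics/c5.png

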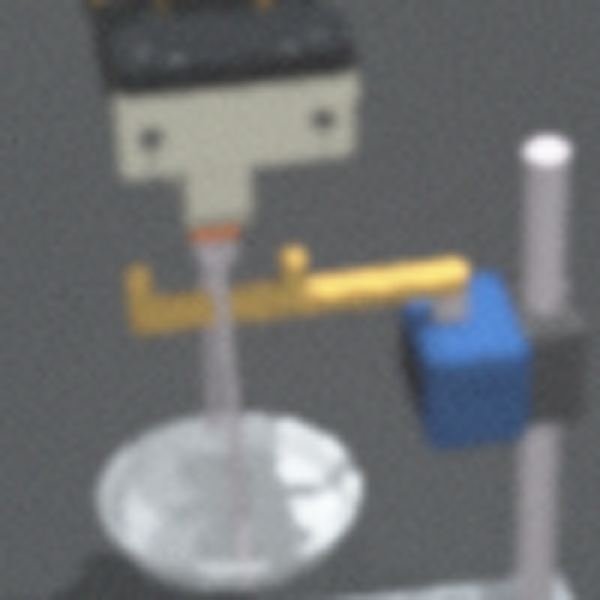

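Wires straddle the bar midway between tip and shoulder (bar crossed at pixel (236,141)). Lowering to find the seat by feel.

```bash
python3 -m pendant '{"dp":[[0,0,0.004],[0,0,0.01],[0,0,0.015],[0,0,0.018],[0,0,0.019],[0,0,0.02],[0,0,0.021],[0,0,0.022]],"rotation":[[0,0,0],[0,0,0],[0,0,0],[0,0,0],[0,0,0],[0,0,0],[0,0,0],[0,0,0]]}' && python3 -m pendant '{"dp":[[0,0,0.0005],[0,0,0.001],[0,0,0.0015],[0,0,0.002]],"rotation":[[0,0,0],[0,0,0],[0,0,0],[0,0,0]]}'; python3 -m pendant '{"dp":[[0,0,0.0005],[0,0,0.001],[0,0,0.0015],[0,0,0.002]],"rotation":[[0,0,0],[0,0,0],[0,0,0],[0,0,0]]}'
```

```text
time: 9.02
tool_pos: [575.9, 143.8, 218.7]
tcp_rot: [3.142, -0.0, -0.0]
contact_force: [-0.1, -0.2, -2.5]
grip_width: 23.9
finger_force: 30.0
time: 9.52
tool_pos: [575.8, 143.8, 216.7]
tcp_rot: [3.142, -0.0, -0.0]
contact_force: [0.4, -0.1, -0.8]
grip_width: 24.0
finger_force: 30.0
time: 10.02
tool_pos: [575.8, 143.8, 214.7]
tcp_rot: [3.142, -0.0, -0.0]
contact_force: [-0.6, 1.2, -1.7]
grip_width: 24.0
finger_force: 30.0
```

```bash
python3 -m pendant '{"dp":[[0,0,0.0005],[0,0,0.001],[0,0,0.001],[0,0,0.001]],"rotation":[[0,0,0],[0,0,0],[0,0,0],[0,0,0]]}'; python3 -m pendant '{"dp":[[0,0,0.0005],[0,0,0.001],[0,0,0.001],[0,0,0.001]],"rotation":[[0,0,0],[0,0,0],[0,0,0],[0,0,0]]}'; python3 -m pendant '{"dp":[[0,0,0.0005],[0,0,0.001],[0,0,0.001],[0,0,0.001]],"rotation":[[0,0,0],[0,0,0],[0,0,0],[0,0,0]]}'
```

```text
time: 10.52
tool_pos: [575.9, 143.8, 213.7]
tcp_rot: [3.141, -0.0, -0.0]
contact_force: [-0.9, -0.4, -2.1]
grip_width: 23.8
finger_force: 30.0
time: 11.02
tool_pos: [575.9, 143.8, 212.8]
tcp_rot: [3.142, -0.0, -0.0]
contact_force: [-0.6, -0.1, -0.7]
grip_width: 24.0
finger_force: 30.0
time: 11.52
tool_pos: [575.9, 143.8, 211.8]
tcp_rot: [3.142, -0.0, -0.0]
contact_force: [-0.2, -0.5, 0.8]
grip_width: 24.2
finger_force: 30.0
```

Contact found: seat is at about 201 mm, with slope 1.5 N/mm as expected. Now the tug.

```bash
python3 -m pendant '{"dp":[[0,0,0.001],[0,0,0.002],[0,0,0.0025]],"rotation":[[0,0,0],[0,0,0],[0,0,0]]}'; python3 -m pendant '{"dp":[[0,0,0]],"rotation":[[0,0,0]]}'
```

```text
time: 11.9
tool_pos: [575.9, 143.8, 209.5]
tcp_rot: [3.142, -0.0, -0.0]
contact_force: [-1.2, -0.6, 4.8]
grip_width: 23.8
finger_force: 30.0
time: 12.02
tool_pos: [575.9, 143.8, 209.5]
tcp_rot: [3.142, -0.0, -0.0]
contact_force: [-1.2, -0.3, 4.9]
grip_width: 23.9
finger_force: 30.0
```

```bash
for i in 1 2 3; do python3 -m pendant '{"dp":[[0,0,0],[0,0,0]],"rotation":[[0,0,0],[0,0,0]]}' | grep -E "time|contact"; done; python3 -m pendant '{"dp":[[0,0,-0.001],[0,0,-0.002],[0,0,-0.0025],[0,0,-0.0025],[0,0,-0.0025]],"rotation":[[0,0,0],[0,0,0],[0,0,0],[0,0,0],[0,0,0]]}'
```

```text
time: 12.28
contact_force: [-0.9, 0.2, 3.8]
time: 12.52
contact_force: [-0.7, -0.4, 4.9]
time: 12.78
contact_force: [-0.7, -1.0, 4.1]
time: 13.4
tool_pos: [575.9, 143.7, 211.5]
tcp_rot: [3.142, 0.0, -0.0]
contact_force: [0.6, 0.8, 0.8]
grip_width: 24.1
finger_force: 30.0
```

```bash
python3 -m pendant '{"dp":[[0,0,-0.0003],[0,0,-0.0003],[0,0,-0.0003]],"rotation":[[0,0,0],[0,0,0],[0,0,0]]}' | grep -E "contact|pos"; python3 -m pendant '{"dp":[[0,0,0],[0,0,0],[0,0,0],[0,0,0]],"rotation":[[0,0,0],[0,0,0],[0,0,0],[0,0,0]]}' 0.03;  python3 -m pendant '{"dp":[[0,0,0],[0,0,0],[0,0,0],[0,0,0],[0,0,0],[0,0,0]],"rotation":[[0,0,0],[0,0,0],[0,0,0],[0,0,0],[0,0,0],[0,0,0]]}' 0.07
```

```text
tool_pos: [575.9, 143.8, 211.9]
contact_force: [0.7, -0.3, 1.0]
time: 14.28
tool_pos: [575.8, 143.8, 211.9]
tcp_rot: [3.141, 0.0, -0.0]
contact_force: [0.6, 0.7, 0.2]
grip_width: 30.1
finger_force: 0.0
time: 15.02
tool_pos: [575.8, 143.8, 212.0]
tcp_rot: [3.141, 0.0, -0.0]
contact_force: [-0.2, 0.9, -0.4]
grip_width: 69.5
finger_force: 0.0
```

Released. Rising straight up, then back out of view for a check.

```bash
python3 -m pendant '{"dp":[[0,0,-0.005],[0,0,-0.015],[0,0,-0.03],[0,0,-0.05],[0,0,-0.07],[0,0,-0.09],[0,0,-0.1],[0,0,-0.1]],"rotation":[[0,0,0],[0,0,0],[0,0,0],[0,0,0],[0,0,0],[0,0,0],[0,0,0],[0,0,0]]}' && python3 -m pendant '{"dp":[[-0.02,0,0],[-0.05,0,0],[-0.08,0,0],[-0.11,0,0],[-0.13,0,0],[-0.14,0,0],[-0.14,0,0],[-0.14,0,0]],"rotation":[[0,0,0],[0,0,0],[0,0,0],[0,0,0],[0,0,0],[0,0,0],[0,0,0],[0,0,0]]}' && python3 - <<'E'
from h import *
A=[vision.capture("side")]
for i in range(9): A.append(vision.capture("side"))
d=cv2.absdiff(A[0]["pixels"],A[-1]["pixels"])[90:200,200:300]; print("diff",d.mean(),d.max())
a=cv2.resize(A[-1]["pixels"][80:280,190:390],None,fx=3,fy=3,interpolation=cv2.INTER_CUBIC)
cv2.imwrite("pics/c6.png",a[:,:,::-1]); print(get_obs()["time"])
E
```

```text
time: 16.02
tool_pos: [576.1, 143.8, 313.0]
tcp_rot: [-3.141, -0.002, -0.0]
contact_force: [-0.2, 0.2, 0.6]
grip_width: 70.0
finger_force: 0.0
time: 17.02
tool_pos: [436.4, 143.7, 311.7]
tcp_rot: [3.141, 0.0, -0.0]
contact_force: [0.4, 0.3, -0.2]
grip_width: 69.6
finger_force: 0.0
diff 1.7336666666666667 10
17.525
```

View pics/c6.png

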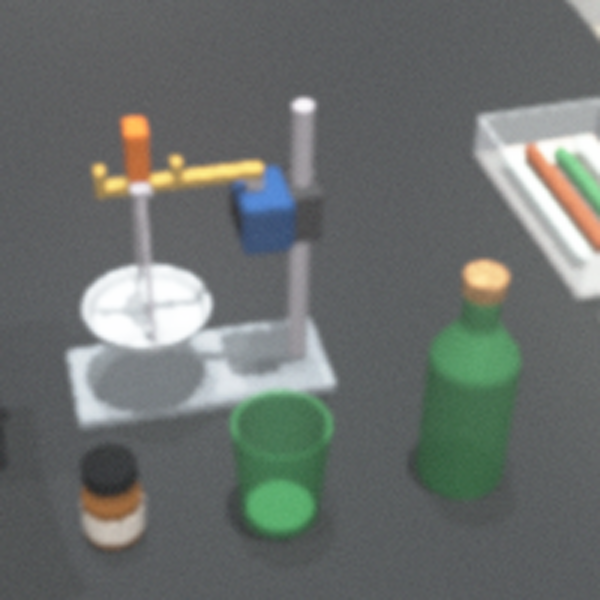

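The pan hangs still and level in the seat (strap at pixel (236,143)), between the tip and the shoulder. The glassware stands where it was and the robot is clear.

```bash
python3 -c "
from plant import workorder; print(workorder.close_job())"
```

```text
the job is handed in; nothing more can be done
None
```

The pan hangs still and level in the seat of the brass hook after a tug of about 4–5 N held for roughly 0.9 s; it has been let go, the glassware is where it stood, and the job was handed in at about 17.5 s (no verdict was shown).

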